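# Set a copper test plate to the viewing angle

### The arm

A 6-joint arm with a two-finger parallel gripper is mounted at the origin on a cart in front of the work surface, level with it; the furniture and walls round the work are solid. World frame = base frame: x ahead of the robot, y to its left, z up, the work surface at z = 0. Lengths are in mm, angles in rad, forces in N, time in s.
With the tool pointing down it reaches from about 325 to 850 mm from the base axis. Payload 15.5 kg.
Tool frame: the origin (TCP) lies on the centre line of the jaws, within the pads' length; the fingertips stand 11 mm ahead of it and the grasp point (between the pads) lies 8 mm behind it; z points along the fingers, y is the line along which they close (so a half turn about z gives the same grasp; the last joint's range is limited). The gripper opens to 91 mm and grips with 3 to 60 N. Pads are 32 mm wide; open, the fingers measure 118 mm over their backs; the gripper's body (76 mm by 178 mm) begins 60 mm behind the grasp point.
Start: joints at [1.111, 0.494, 1.345, -0, 1.302, -0.096], TCP at [222.388, 584.098, 224.915] pointing down, gripper open.
Joint ranges: [-2.91, 2.91], [-0.82, 2.16], [0.22, 2.67], [-1.22, 4.37], [0.12, 2.79], [-3.08, 3.08]. Speed limits (rad/s): [1.89, 1.89, 2.57, 3.01, 3.01, 3.01].

### API

Orientations are given as a unit quaternion [w, x, y, z].
In Python, from plant import bot gives the robot as it stands. The module is installed in compiled form; this text tells all that it offers. Calls block until the motion is done:
- bot.move_ptp(position, orientation): joint-space move of the TCP to a pose.
- bot.move_linear(position, max_speed=150, orientation=None, contact_N=None): straight line of the TCP; orientation=None keeps the orientation; max_speed is the mean speed in mm/s. With contact_N (N) it stops when the force on the tool has changed by that much, and returns True; else False.
- bot.move_j(angles): joint-space move.
- bot.open_gripper() and bot.clamp(grasp_force=None): open the fingers fully, or close them until they stop; grasp_force is the grip in N (None keeps the last).
- bot.sleep(seconds).
- bot.ik(position, orientation): joint angles nearest the present ones, or None.
- bot.get_obs(): the state.
- bot.camera(name): name is "scene" or "side" or "wrist"; returns (picture, depth): 420x560x3 uint8, red, green, blue; 420x560 float32, mm along the optical axis (not along the pixel's ray), 0 where there is no reading.
- bot.camera_info(name): a dict with "camera_matrix" (3x3 intrinsics, pixels), "R" (3x3) and "t" (3): a world point X has camera coordinates R X + t. Camera axes: x right, y down, z forward; pixel columns grow to the right and rows downward; lengths in mm; the calibration is good to about 2 mm. A picture is of the moment at which its call begins: read the wrist's pose just before it. camera_info takes no time and is no camera call; for the wrist camera it gives the pose at the moment of the call.
A pose or a line that the arm cannot do raises bot.PlanningError and nothing moves.
- bot.job_done(): hands the job in; it is judged then, once.
Trained networks look in the newest picture that a camera, given by its name, has taken for a name from the list of things; names that differ only in an ending like _2 or _b are one class to them, and where a whole thing is asked for, a point or a joint stands for the part that bears it (a point fixed in the world has none). Each returns a list of dicts, best first, with "p" (0 to 1); they miss things now and then, are a little off and sometimes report something else, mostly with a low value. They report only what shows in the picture. A call takes as long as a camera call.
- bot.spot_in(label, camera): "xy" ([column, row] as shares, 0 to 1, of the picture: columns of its width, rows of its height, amid what is visible of it).
- bot.cut_out(label, camera): "mask" (420x560 bool, what is visible of it) and "xy" ([column, row] as shares, 0 to 1, of the picture: columns of its width, rows of its height, amid what is visible of it).
- bot.place_of(label, camera): "xy" ([column, row] as shares, 0 to 1, of the picture: columns of its width, rows of its height: a listed point, or the origin of a listed thing).
The state is a dict: "time_s": time; "joint_positions": joint angles; "qd": joint speeds; "joint_efforts": joint torques, N m; "tool_pos": TCP position; "ee_rot": TCP orientation; "force": force on the tool from outside, world axes, zero at the start; "torque": the same for the moment, N m; "gripper_width": finger opening in mm; "finger_force": force on a finger pad.
Only numpy, scipy, OpenCV 4.12 (cv2) and the standard library are available. Lean on these libraries where they do the work, as an engineer would, in place of code of your own. Each camera call takes 0.05 s, during which the arm holds its last target. There are 200 camera calls.

### The job

Draw the full-length copper test plate straight up out of the slotted rack by its top edge, lower it gently into the upright slotted carrier of the viewing stand until its foot sits fully home, and let go of it. Then take the carrier's side handle, swing the carrier back until its pointer lines up with the index arm on the quadrant, and finish still holding the handle there for the reading, because the carrier has no catch and would fall back. Leave the two short plates in the rack, do not shift the index arm, and do not disturb the beaker and bottles.

Things in the scene. Friction and masses are not known exactly. Their poses are not given: they have to be found in the camera images.
- plate: the full-length copper test plate, loose: 8 thick (x) x 60 wide (y) x 120 tall (z) mm, about 0.45 kg; origin at its centre, z along its length (up). It starts upright in one of the rack's slots with its top edge 126 mm above the worktop and the upper 68 mm free
- short_a: a short copper plate standing in another slot of the rack: 8 x 60 x 62 mm, origin at its centre, top only 68 mm above the worktop; stays in the rack
- short_b: the other short copper plate, the same size 8 x 60 x 62 mm, origin at its centre; stays in the rack
- rack: fixed open aluminium rack, 148 (x) x 92 (y) x 58 (z) mm, origin at the centre of its underside. Five slots 26 mm apart along its x (at x = -52, -26, 0, 26, 52 mm), each taking a plate on edge with the plate's normal along the rack's x; the plates' two side edges run between white ribs, slot gap 10.5 mm, floor 6 mm above the worktop
- stand: fixed viewing stand: dark base plate 190 x 150 x 10 mm with two cheeks; origin on the worktop right below the hinge line, which is horizontal, along the stand's y, 42 mm above the worktop. +x is the side to which the carrier swings back (away from the robot); the quadrant and index arm are on its +y side, the handle on its -y side
- carrier (a joint): angle of the hinged carrier (rad): 0 = upright against its stop, where it rests by its weight; grows as its top swings back towards the stand's +x; its end is 1.40 (nearly flat). Very little hinge friction: tipped back beyond about 0.25 it falls back by itself
- seat (a point): middle of the carrier's floor on which the plate's foot stands (turns with the carrier: z up along the slot, x the slot's thickness direction, y its width). With the carrier upright it is 16 mm in front (-x) of the hinge line and 46 mm above the worktop. The slot inside is 12 mm thick, 66 mm wide and 58 mm deep, then flares outwards (to about 28 mm by 80 mm) to its mouth 71 mm above the floor; a plate fully home has its centre 60 mm above this point and stands out 49 mm
- handle (a point): the carrier's side handle: a straight round steel bar 12 mm thick along y, 75 mm free length, a 19 mm black ball on its outer end; origin at the middle of the bar. Fixed to the carrier (turns with it) on its -y side: in the carrier's frame on the hinge line it sits at x = -8, y = -88, z = +100 mm, so 142 mm above the worktop when upright; nothing within 30 mm of the bar's middle. A round bar, so a gripper can keep its own direction while the bar turns in it
- index (a joint): angle at which the index arm is set (rad), measured like the carrier's about the same hinge line: the carrier's pointer lines up when carrier equals this value (it is set somewhere between 0.60 and 1.00). Stiff; must not be moved
- index_tip (a point): near the tip of the slim steel index arm, 110 mm from the hinge line, on the outer (+y) face of the quadrant, 62 mm to the +y side of the stand's middle; z along the arm, away from the hinge
- beaker: empty glass beaker, 71 mm across, 90 mm tall, standing behind; origin at the centre of its underside; bystander
- brown_bottle: brown reagent bottle with black cap, 60 mm across, 118 mm tall, on the right; origin at the centre of its underside; bystander
- wash_bottle: white squeeze bottle with bent spout, 66 x 109 x 186 mm, behind on the left; origin at the centre of its underside; bystander

How it is judged:
By the outcome, as a careful person would: the job done as asked, in the order asked, and still so for the second after the job is handed in, while the arm keeps its last pose, push and grip.
It also fails if it takes over 54 s, if anything falls off the work surface, if the arm or the gripper's body presses on something with over 40 N, if the wrist force passes 120 N, or if a joint passes its speed limit or range.

## Working session

There is one attempt and no reset: what is moved stays moved. The work goes in short steps, each a Python script; the robot and the scene stay as the last script left them, time stands still between calls to the robot, and variables do not carry over. Pictures are saved under pics/ and viewed, at most 10 in all, crops included, and the job is handed in when it is done.

```bash
mkdir -p pics; cat > h.py <<'E'
import numpy as np, cv2
from plant import bot
def save(n,img): cv2.imwrite(f'pics/{n}.png',cv2.cvtColor(img,cv2.COLOR_RGB2BGR))
def cam(name):
    i=bot.camera_info(name); return np.array(i['camera_matrix']),np.array(i['R']),np.array(i['t'])
def cloud(name,depth):
    K,R,t=cam(name); v,u=np.mgrid[:420,:560]
    P=np.stack([(u-K[0,2])/K[0,0]*depth,(v-K[1,2])/K[1,1]*depth,depth],-1)
    return (P-t)@R
def ray(name,xy):
    K,R,t=cam(name); u,v=xy[0]*560,xy[1]*420
    d=R.T@np.array([(u-K[0,2])/K[0,0],(v-K[1,2])/K[1,1],1]); return -R.T@t,d/np.linalg.norm(d)
def tri(rs):
    A=sum(np.eye(3)-np.outer(d,d) for o,d in rs); b=sum((np.eye(3)-np.outer(d,d))@o for o,d in rs)
    return np.linalg.solve(A,b)
E
python3 - <<'E'
from h import *
np.set_printoptions(precision=1,suppress=True)
L=['plate','short_a','rack','stand','seat','handle','index_tip','beaker','brown_bottle','wash_bottle']
R={}
ims=[]
for c in ['scene','side']:
    im,d=bot.camera(c); np.savez(f'{c}.npz',im=im,d=d); ims.append(im); C=cloud(c,d); K,Rm,t=cam(c); print(c,-Rm.T@t)
    for l in L:
        r=bot.place_of(l,c)
        for k in r[:3]:
            u,v=int(k['xy'][0]*560),int(k['xy'][1]*420)
            print(c,l,round(k['p'],2),(u,v),C[min(v,419),min(u,559)])
        if r: R.setdefault(l,[]).append(ray(c,r[0]['xy']))
    save(c,im)
for l in R:
    if len(R[l])==2: print(l,tri(R[l]))
print(bot.get_obs())
E
```

```text
scene [-175.5 -978.9 1038.2]
scene plate 0.56 (207, 193) [521.  203.5  79.9]
scene short_a 0.66 (218, 194) [571.4 218.8  44.1]
scene short_a 0.45 (196, 213) [468.8 198.1  28.1]
scene rack 0.67 (208, 207) [494.9 162.9  59.4]
scene rack 0.28 (220, 192) [574.5 210.1  55.5]
scene stand 0.76 (278, 265) [ 520.9 -148.8   12.8]
scene stand 0.45 (274, 204) [690.3  70.   27.7]
scene seat 0.98 (272, 257) [ 507.1 -138.9   45.6]
scene index_tip 0.53 (279, 213) [696.   51.5  -2. ]
scene beaker 0.85 (272, 205) [686.9  76.4  21.6]
scene brown_bottle 0.96 (369, 317) [ 562.9 -459.3   25.3]
scene brown_bottle 0.45 (211, 207) [509.6 169.3  48.4]
scene brown_bottle 0.16 (278, 257) [ 516.2 -154.7   51.1]
scene wash_bottle 0.82 (239, 183) [702.4 280.5  -1.9]
side [ 89.3 954.1 576.6]
side plate 0.75 (233, 291) [516.4 226.7  79.8]
side short_a 0.85 (212, 303) [572.1 215.5  33.2]
side short_a 0.76 (257, 311) [261.6 622.  335.6]
side rack 0.59 (235, 322) [270.5 644.5 336. ]
side beaker 0.95 (184, 277) [697.9 128.7  19. ]
side wash_bottle 0.97 (135, 319) [703.6 291.5   7. ]
plate [526.6 209.9  69.2]
short_a [571.2 221.1  37.7]
rack [525.4 217.5   6. ]
beaker [713.4 101.7  -2.2]
wash_bottle [706.9 283.9  -3.1]
{'time_s': 1.1, 'joint_positions': array([ 1.1,  0.5,  1.3,  0. ,  1.3, -0.1]), 'qd': array([ 0.,  0., -0., -0.,  0.,  0.]), 'joint_efforts': array([ -0. , -87.9, -38.2,   0.1,   0. ,   0. ]), 'tool_pos': array([222.4, 584.1, 224.9]), 'ee_rot': array([-0. ,  0.2,  1. ,  0. ]), 'force': array([ 0.1, -0.1,  0.4]), 'torque': array([ 0., -0.,  0.]), 'finger_force': 0.0, 'gripper_width': 91.16789764617921}
```

```bash
python3 - <<'E'
from h import *
a=np.load('scene.npz')['im']; b=np.load('side.npz')['im']
c=cv2.resize(a[150:350,160:420],(780,600)); save('scene_crop',c)
save('side2',cv2.resize(b,(800,600)))
E
```

```text
(no output)
```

View pics/scene_crop.png

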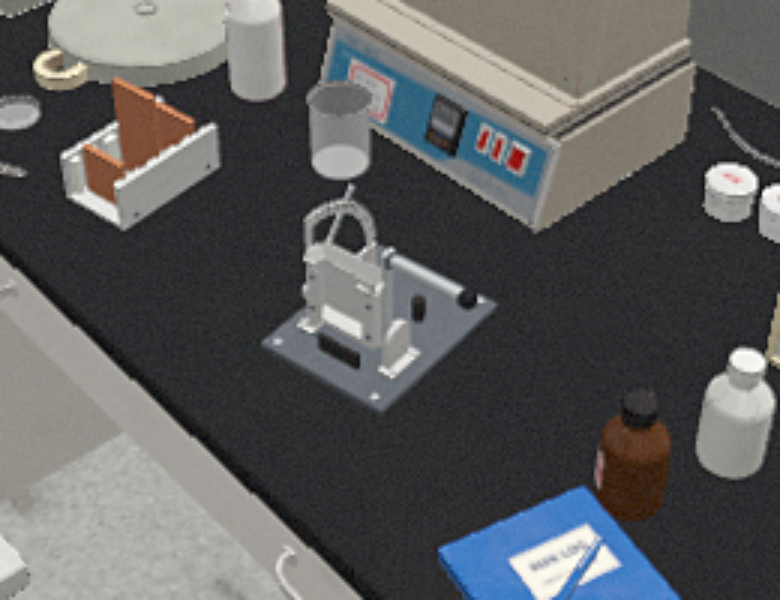

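View pics/side2.png

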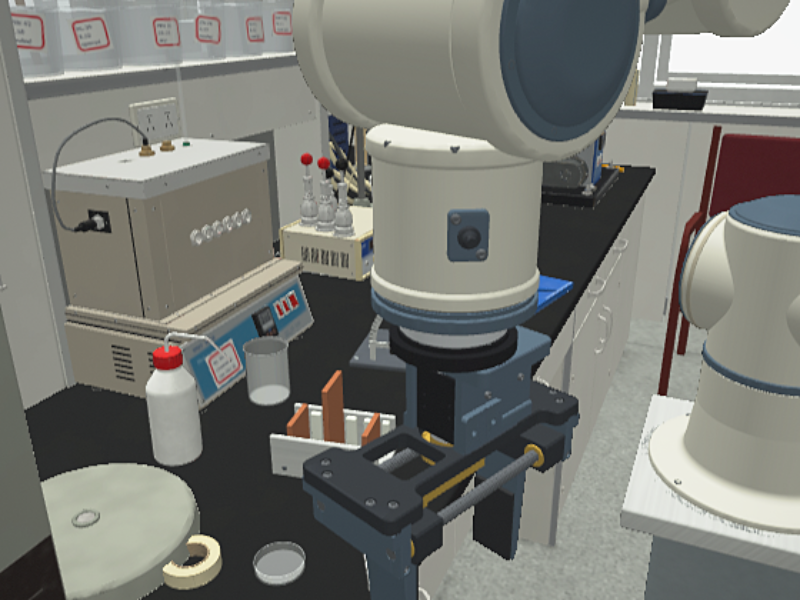

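The scene shows the rack with the tall plate in about the middle slot (crop 140,120), a short plate either side. The stand is at crop (350,310), with its handle bar towards the right rear (430,275) and the index arm at (345,205). Next I look from above with the wrist camera.

```bash
cat >> h.py <<'E'
def down(psi): return np.array([0,np.cos(psi/2),np.sin(psi/2),0])
E
python3 - <<'E'
from h import *
np.set_printoptions(precision=1,suppress=True)
L1=['plate','short_a','rack']; L2=['stand','seat','handle','index_tip']
for i,(p,L) in enumerate([((470,190,330),L1),((470,120,330),L1),((470,-120,380),L2),((470,-200,380),L2)]):
    best=None
    for psi in (np.pi/2,-np.pi/2):
        j=bot.ik(p,down(psi))
        if j is not None: print(psi,np.array(j))
    psi=np.pi/2
    bot.move_ptp(p,down(psi)); bot.sleep(.2)
    K,R,t=cam('wrist'); im,d=bot.camera('wrist'); np.savez(f'w{i}.npz',im=im,d=d,K=K,R=R,t=t); save(f'w{i}',im)
    C=cloud('wrist',d); print(i,'cam',-R.T@t,'axis',R[2],bot.get_obs()['time_s'])
    for l in L:
        for k in bot.place_of(l,'wrist')[:3]:
            u,v=int(k['xy'][0]*560),int(k['xy'][1]*420); print(l,round(k['p'],2),(u,v),C[min(v,419),min(u,559)])
im,d=bot.camera('side'); np.savez('side1.npz',im=im,d=d); save('side1',im); C=cloud('side',d)
for l in L1+L2:
    for k in bot.place_of(l,'side')[:2]:
        u,v=int(k['xy'][0]*560),int(k['xy'][1]*420); print('side',l,round(k['p'],2),(u,v),C[min(v,419),min(u,559)])
a=np.hstack([np.load(f'w{i}.npz')['im'] for i in (0,1)]);b=np.hstack([np.load(f'w{i}.npz')['im'] for i in (2,3)])
save('wall',cv2.resize(np.vstack([a,b]),(800,600)))
E
```

```text
1.5707963267948966 [ 0.3  0.2  1.5 -0.   1.4  0.3]
-1.5707963267948966 [ 0.3  0.2  1.5 -0.   1.4 -2.9]
0 cam [469.3 270.7 489.5] axis [-0.  -0.3 -1. ] 3.0917
plate 0.74 (327, 145) [516.5 220.   86.8]
short_a 0.83 (369, 138) [568.5 224.6  58.8]
short_a 0.82 (285, 151) [470.5 210.7  67.8]
rack 0.93 (323, 138) [515.9 223.6  49.6]
1.5707963267948966 [ 0.1  0.2  1.5 -0.   1.4  0.1]
-1.5707963267948966 [ 0.1  0.2  1.5 -0.   1.4 -3. ]
1 cam [469.5 200.9 489.7] axis [-0.  -0.3 -1. ] 3.875
plate 0.64 (331, 81) [517.  216.3 100.5]
plate 0.23 (482, 31) [701.9 275.1  20.7]
short_a 0.91 (283, 92) [468.4 206.   69.3]
short_a 0.59 (371, 76) [568.7 223.7  48.7]
rack 0.78 (327, 85) [517.6 213.6  60.5]
1.5707963267948966 [-0.4  0.2  1.4 -0.   1.6 -0.4]
-1.5707963267948966 [-0.4  0.2  1.4 -0.   1.6  2.8]
2 cam [469.6 -38.7 539.5] axis [-0.  -0.3 -1. ] 5.2417
stand 0.81 (319, 173) [ 514.2 -131.6   82.7]
seat 0.83 (312, 178) [ 508.3 -146.    46.3]
index_tip 0.55 (385, 130) [580.6 -73.7 131.3]
1.5707963267948966 [-0.5  0.2  1.4 -0.   1.6 -0.5]
-1.5707963267948966 [-0.5  0.2  1.4 -0.   1.6  2.6]
3 cam [ 469.5 -119.1  539.8] axis [ 0.  -0.3 -1. ] 6.1083
stand 0.79 (320, 115) [ 516.  -141.5   56.2]
seat 0.87 (315, 118) [ 510.4 -145.7   47.7]
handle 0.83 (341, 200) [ 533.4 -229.5  147.3]
index_tip 0.78 (387, 53) [577.7 -74.9 127. ]
side plate 0.77 (233, 292) [518.4 223.4  75.3]
side plate 0.45 (272, 206) [ 721.5 -383.3    2.1]
side short_a 0.77 (257, 309) [463.  233.6  58.1]
side short_a 0.68 (212, 303) [572.  215.5  33.2]
side rack 0.82 (234, 322) [499.5 257.   34.4]
side rack 0.7 (184, 275) [697.1 129.2  24.5]
side stand 0.93 (302, 247) [506.3 -96.7  30.1]
side stand 0.21 (187, 277) [692.8 124.7  18.1]
side seat 0.69 (307, 230) [ 500.5 -113.9   69.5]
side seat 0.6 (300, 249) [512.6 -99.4  22.2]
side handle 0.66 (313, 186) [ 531.8 -233.6  140.8]
side index_tip 0.51 (270, 203) [ 739.1 -406.1    1.4]
```

View pics/wall.png

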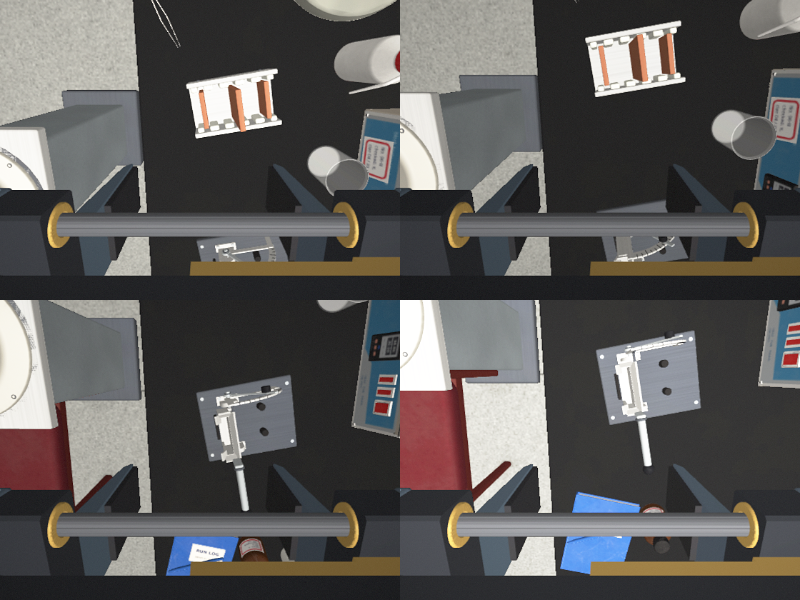

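Top row: the rack is yawed about +8°, with the tall plate at tile pixel (238,107). Bottom row: the stand is yawed about +9°, carrier at (225,425), handle pointing down (−y), index arm at upper right (275,390). Next I fit positions from the depth data.

```bash
cat > fit.py <<'E'
from h import *
np.set_printoptions(precision=1,suppress=True)
def load(i):
    z=np.load(f'w{i}.npz'); im,d,K,R,t=[z[k] for k in('im','d','K','R','t')]
    v,u=np.mgrid[:420,:560]
    P=(np.stack([(u-K[0,2])/K[0,0]*d,(v-K[1,2])/K[1,1]*d,d],-1)-t)@R; P[d<=0]=np.nan
    return im.astype(int),P
def rect(p):
    (c,s,a)=cv2.minAreaRect(p.astype(np.float32)); return np.array([*c,*s,a])
E
python3 - <<'E'
from fit import *
for i in (0,1):
    im,P=load(i); X,Y,Z=np.moveaxis(P,-1,0)
    cop=(im[...,0]>im[...,2]*1.5)&(im[...,0]>90)&(abs(X-520)<90)&(abs(Y-210)<80)
    print(i,'f',np.load(f'w{i}.npz')['K'][0,0],'n',cop.sum())
    m=cop&(Z>100); print('plate zmax',np.percentile(Z[m],[50,90,98]))
    zt=np.percentile(Z[m],98)
    m=cop&(Z>zt-5)
    p=P[m][:,:2]; print('plate top rect',rect(p),p.mean(0),m.sum(), p.min(0),p.max(0))
    for nm,lo,hi in(('A',440,495),('B',550,600)):
        m=cop&(X>lo)&(X<hi)&(Z>60); print(nm,np.percentile(Z[m],[50,98]),rect(P[m][:,:2]))
    m=(im.min(-1)>140)&(abs(X-520)<100)&(abs(Y-215)<75)&(Z>50)&(Z<66); print('rack top',rect(P[m][:,:2]),np.median(Z[m]))
    np.save(f'rk{i}.npy',P[m])
for i in (2,3):
    im,P=load(i); X,Y,Z=np.moveaxis(P,-1,0); reg=(abs(X-530)<140)&(abs(Y+145)<130)
    m=reg&(Z>5)&(Z<16)&(Y>-240)&(im.max(-1)>60); print(i,'base',rect(P[m][:,:2]),np.median(Z[m]),m.sum())
    m=reg&(Z>108)&(Z<125)&(X<560)&(Y>-210); print('rim',rect(P[m][:,:2]),np.median(Z[m]),m.sum())
    m=reg&(Z>138)&(Z<158)&(Y<-190); q=P[m]; 
    if len(q)>20:
        f=cv2.fitLine(q[:,:2].astype(np.float32),cv2.DIST_HUBER,0,.01,.01).ravel(); print('handle',f,np.degrees(np.arctan2(f[1],f[0])),q.min(0),q.max(0),len(q))
def T(l,a):
    r=[]
    for i,xy in a:
        z=np.load(f'w{i}.npz');K,R,t=z['K'],z['R'],z['t']; d=R.T@np.array([(xy[0]+.5-K[0,2])/K[0,0],(xy[1]+.5-K[1,2])/K[1,1],1]); r.append((-R.T@t,d/np.linalg.norm(d)))
    print(l,tri(r))
T('plate',[(0,(327,145)),(1,(331,81))]);T('seat',[(2,(312,178)),(3,(315,118))]);T('tip',[(2,(385,130)),(3,(387,53))])
a=[np.load(f'w{i}.npz')['im'] for i in(2,3)]
save('st',np.vstack([cv2.resize(a[0][90:240,250:450],(400,300),interpolation=0),cv2.resize(a[1][20:170,250:450],(400,300),interpolation=0)]))
E
```

```text
0 f 365.10429990291954 n 9426
plate zmax [424.8 428.  428.8]
plate top rect [497.2 214.4   3.2  63.3  90. ] [496.4 214.5] 5005 [465.5 212.8] [528.9 216. ]
A [425.6 428.8] [481.3 207.8  29.2  59.6   9. ]
B [67.8 69.3] [572.4 223.4   8.2  59.4   9.9]
rack top [521.5 214.7 146.8  91.7   9.6] 57.00245242029139
1 f 365.10429990291954 n 9722
plate zmax [425.  428.2 429. ]
plate top rect [497.3 144.6  63.1   3.5   0.5] [496.5 144.6] 4961 [465.7 142.8] [528.8 146.4]
A [425.8 429.1] [479.  189.   29.3  93.    1.8]
B [67.7 69.4] [572.6 223.3   8.5  59.5   9.4]
rack top [521.6 214.6 147.2  91.7   9.6] 57.05129093490894
2 base [ 561.7 -139.1  189.7  149.9   10.7] 10.05509106777071 9584
rim [ 515.4 -132.   119.4   61.1   76.5] 115.1756037256556 890
handle [   0.2   -1.   534.4 -230.3] -78.70963 [ 519.4 -271.7  139.1] [ 551.8 -190.   152.5] 673
3 base [ 561.5 -139.3  190.1  150.1   10.7] 10.00018485793572 10933
rim [ 515.3 -133.8  116.4   61.4   76.6] 115.04230707606686 986
handle [   0.2   -1.   534.7 -232.6] -78.63613 [ 519.2 -275.   138.5] [ 552.1 -190.5  153. ] 847
plate [520.5 217.1  67.6]
seat [ 509.9 -146.3   47.8]
tip [581.5 -74.8 122.7]
```

View pics/st.png

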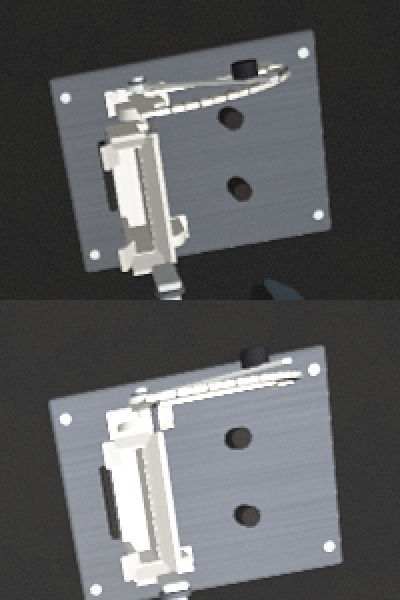

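```bash
cat >> fit.py <<'E'
YAW=np.radians(10.9); ex=np.array([np.cos(YAW),np.sin(YAW)]); ey=np.array([-ex[1],ex[0]]); H0=np.array([509.9,-146.3])+16*ex
def stf(P): return np.stack([(P[...,:2]-H0)@ex,(P[...,:2]-H0)@ey,P[...,2]],-1)
E
python3 - <<'E'
from fit import *
for i in (0,1):
    im,P=load(i); X,Y,Z=np.moveaxis(P,-1,0)
    m=(im[...,0]>im[...,2]*1.5)&(im[...,0]>90)&(abs(X-520)<30)&(abs(Y-210)<60)&(Z>110)&(Z<140)
    zt=np.percentile(Z[m],95); m&=Z>zt-6; p=P[m]; print('top',zt,rect(p[:,:2]),p.mean(0),m.sum())
for i in (2,3):
    im,P=load(i); S=stf(P); x,y,z=np.moveaxis(S,-1,0); r=(abs(x+10)<40)
    q=S[r&(abs(y)<60)&(z>30)&(z<150)]
    print(i,'--- profile |y|<25: median x by z')
    q1=q[abs(q[:,1])<22]
    for a in range(40,124,6):
        s=q1[(q1[:,2]>=a)&(q1[:,2]<a+6)]; 
        if len(s): print(a,len(s),np.percentile(s[:,0],[1,25,50,75,99]))
    f=q[(q[:,2]<49)&(q[:,2]>43)&(abs(q[:,0]+16)<12)]; print('floor y',np.percentile(f[:,1],[1,50,99]),'x',np.percentile(f[:,0],[1,99]),np.median(f[:,2]))
    f=q[(q[:,2]>113)&(q[:,2]<121)]; print('rim y',np.percentile(f[:,1],[1,10,90,99]),'x',np.percentile(f[:,0],[1,10,90,99]))
    s=S[(z>135)&(z<156)&(y<-50)&(y>-140)&(abs(x)<50)]
    for a in range(-130,-50,10):
        k=s[(s[:,1]>=a)&(s[:,1]<a+10)]; 
        if len(k): print('bar',a,len(k),np.percentile(k[:,0],[2,50,98]),k[:,2].max())
    s=S[(y>50)&(y<80)&(z>60)&(z<170)&(x>-20)&(x<140)]; rr=np.hypot(s[:,0],s[:,2]-42); an=np.arctan2(s[:,0],s[:,2]-42)
    for a in range(40,130,8):
        k=(rr>=a)&(rr<a+8); 
        if k.sum(): o=np.argsort(-s[k,1])[:8]; print('arm r',a,k.sum(),'y',s[k,1][o].mean(),'ang %.3f..%.3f med %.3f'%(an[k][o].min(),an[k][o].max(),np.median(an[k][o])))
E
```

```text
top 127.07638900507158 [521.3 214.5   7.9  59.9   9.5] [521.  215.8 125.7] 493
top 127.02183469832289 [521.5 214.9   8.4  59.    9.3] [521.2 215.3 125.7] 572
2 --- profile |y|<25: median x by z
40 157 [-25.1 -20.7 -16.6 -12.7  -9.1]
46 158 [-24.9 -20.1 -16.2 -12.6  -9.1]
52 6 [-9.2 -9.2 -9.1 -9.1 -9.1]
58 9 [-9.2 -9.1 -9.1 -9.1 -9. ]
64 11 [-9.2 -9.1 -9.1 -9.1 -9. ]
70 8 [-9.2 -9.2 -9.1 -9.  -9. ]
76 8 [-9.2 -9.1 -9.  -9.  -8.9]
82 8 [-9.2 -9.1 -9.1 -9.  -9. ]
88 8 [-9.2 -9.1 -9.1 -9.  -8.9]
94 13 [-9.2 -9.1 -9.1 -9.  -8.9]
100 53 [-9.1 -8.8 -8.4 -7.9 -7.2]
106 112 [-7.8 -6.7 -5.8 -4.9 -3.6]
112 173 [-5.  -2.9 -1.6  0.2  1.7]
118 12 [-1.6 -1.1 -1.  -0.8 -0.6]
floor y [-35.6  -7.1  58.1] x [-25.   -5.4] 46.00987649983374
rim y [-44.9 -41.3  37.4  54.8] x [-31.5 -29.    0.7   1.7]
bar -130 87 [-15.4  -7.6   0.2] 150.2113978365559
bar -120 75 [-13.2  -7.6  -1.8] 149.52031284316948
bar -110 75 [-13.2  -7.8  -1.8] 149.7438923280909
bar -100 76 [-13.1  -7.7  -1.6] 149.65706232737736
bar -90 75 [-13.1  -8.   -2.1] 149.2912556786687
bar -80 83 [-13.1  -7.8  -1.8] 148.77843539849488
bar -70 7
[... 1620 characters left out ...]
152028
bar -70 95 [-12.9  -7.9  -1.8] 149.10270109582865
bar -60 91 [-13.   -7.9  -1.7] 150.31951602965952
arm r 40 12 y 59.00057970919602 ang 0.582..0.634 med 0.598
arm r 48 16 y 59.38279220317033 ang 0.600..0.637 med 0.609
arm r 56 22 y 59.33990122757218 ang 0.609..0.627 med 0.617
arm r 64 21 y 59.35239588860661 ang 0.612..0.642 med 0.618
arm r 72 24 y 59.41949833539953 ang 0.613..0.648 med 0.629
arm r 80 34 y 60.50243172519012 ang 0.610..0.646 med 0.630
arm r 88 140 y 69.06275246278312 ang 0.591..0.641 med 0.604
arm r 96 329 y 68.64435883744034 ang 0.608..0.700 med 0.632
arm r 104 23 y 59.645204854426204 ang 0.633..0.676 med 0.645
arm r 112 11 y 59.1238867515592 ang 0.642..0.679 med 0.653
```

```bash
cat >> fit.py <<'E'
H=H0+.7*ex-2.4*ey; SEAT=H-16*ex
E
python3 - <<'E'
from fit import *
def st(s): o=bot.get_obs(); print(s,o['time_s'],o['tool_pos'],o['force'],round(o['gripper_width'],2),o['finger_force'])
p=np.array([521.2,214.8]); q=down(np.radians(99.5))
bot.move_ptp([*p,200],q)
print(bot.move_linear([*p,98],100,contact_N=8)); st('down')
bot.clamp(35); st('clamp')
print(bot.move_linear([*p,135],40)); st('up1')
bot.move_linear([*p,285],150); st('up2')
q2=down(YAW+np.pi/2)
bot.move_ptp([*SEAT,285],q2); 
bot.move_linear([*SEAT,222],120); bot.sleep(.3); st('above')
im,d=bot.camera('side'); save('ab_side',im); im2,d2=bot.camera('scene'); save('ab_scene',im2)
np.savez('ab.npz',a=im,b=im2,da=d,db=d2)
v=np.hstack([cv2.resize(im[150:290,230:417],(400,300)),cv2.resize(im2[190:300,210:357],(400,300))]); save('ab',v)
E
```

```text
False
down 9.5417 [521.6 214.9  98.5] [ 0.2  0.4 -0.2] 91.54 0.0
clamp 10.775 [521.2 214.8  98. ] [-0.8 -0.8  1. ] 7.62 34.999932646751404
False
up1 11.85 [521.  214.7 134.8] [ 0.4  0.2 -3.8] 7.83 34.99913692474365
up2 13.0 [520.7 214.7 284.1] [-0.1  0.  -3.6] 7.76 34.99903857707977
above 15.3333 [ 511.3 -148.6  222.5] [ 0.  -0.  -3.5] 7.64 34.99894917011261
```

View pics/ab.png

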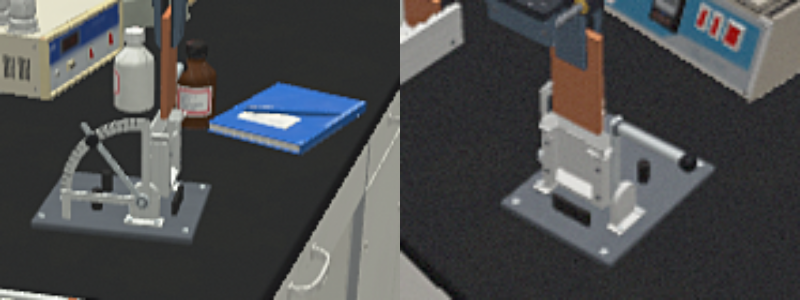

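The plate hangs upright, centred over the carrier mouth in both tiles (side 166,110; scene 578,125), and the index arm shows clearly in the side view (left tile 118,165). Lowering now.

```bash
python3 - <<'E'
from fit import *
def st(s): o=bot.get_obs(); print(s,o['time_s'],o['tool_pos'],o['force'],round(o['gripper_width'],2),o['torque'])
c=bot.move_linear([*SEAT,150],50,contact_N=8); st(c)
if not c:
    c=bot.move_linear([*SEAT,134],20,contact_N=7); bot.sleep(.1); st(c)
E
```

```text
False 17.025 [ 511.2 -148.6  150.3] [-0.2 -0.6 -5.4] 7.63 [-0.1  0.   0. ]
True 17.7333 [ 511.  -148.5  137.9] [-0.7  0.2  8.3] 7.92 [-0.   0.2  0. ]
```

Foot contact came at TCP z 137.9 against 138 predicted, so the plate is home. I release it and get an oblique look at the quadrant to measure the index angle.

```bash
python3 - <<'E'
from fit import *
from scipy.spatial.transform import Rotation as Ro
def st(s): o=bot.get_obs(); print(s,o['time_s'],o['tool_pos'],o['force'],round(o['gripper_width'],2))
bot.open_gripper(); bot.sleep(.1); st('open')
bot.move_linear([*SEAT,260],120); st('up')
w,x,y,z=down(YAW+np.pi/2); q=(Ro.from_rotvec(-.61*np.array([*ex,0]))*Ro.from_quat([x,y,z,w])).as_quat(); q=[q[3],*q[:3]]
bot.move_ptp([*(H+40*ex+125*ey),195],q); bot.sleep(.3); st('look')
K,R,t=cam('wrist'); im,d=bot.camera('wrist'); np.savez('w5.npz',im=im,d=d,K=K,R=R,t=t)
for k in bot.place_of('index_tip','wrist')[:2]: print(k)
for k in bot.place_of('seat','wrist')[:1]: print(k)
save('w5',im)
E
```

```text
open 19.1333 [ 510.5 -148.3  137.4] [ 0.3 -1.  -0.2] 91.1
up 20.3083 [ 510.7 -148.4  259.3] [-0.1 -0.5  0.1] 90.93
look 21.575 [542.4 -16.1 195.3] [-0.4  0.3 -0.5] 91.24
{'xy': [0.5764, 0.5521], 'p': 0.67}
{'xy': [0.4091, 0.4683], 'p': 0.71}
```

View pics/w5.png

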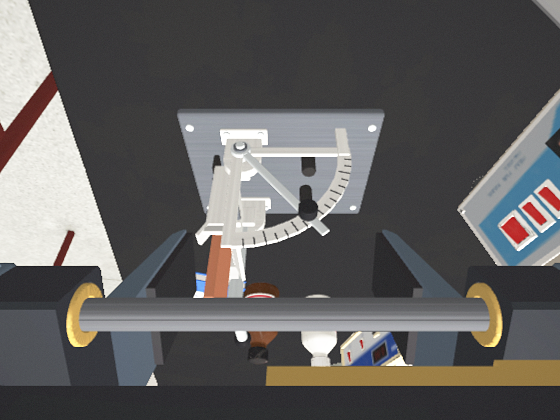

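The view shows the index arm from the hub screw (240,148) past the knob (308,210) to its tip (325,233), lying against the graduated quadrant. I fit its line.

```bash
python3 - <<'E'
from fit import *
np.set_printoptions(precision=2,suppress=True)
z=np.load('w5.npz'); K,R,t=z['K'],z['R'],z['t']; im=z['im'].astype(int)
H3=np.array([*H,0])
_,P=load(5)
S=np.stack([(P[...,:2]-H)@ex,(P[...,:2]-H)@ey,P[...,2]-42],-1)
hub=S[148,240]; print('hub',hub,'tip px',S[232,323],'plate',S[270,215])
x,y,zz=np.moveaxis(S,-1,0); r=np.hypot(x,zz); a=np.arctan2(x,zz)
m=(y>56)&(y<68)&(r>18)&(r<125)&(a>.3)&(a<1.2)
for lo in range(18,124,8):
    k=m&(r>=lo)&(r<lo+8)
    if k.sum(): print(lo,k.sum(),'y',np.percentile(y[k],[5,50,95]),'ang',np.percentile(a[k],[2,50,98]).round(3))
# arm line: front-face points away from quadrant band and knob
k=m&(((r>22)&(r<72))|((r>104)&(r<119)))&(im.mean(-1)>90)
f=cv2.fitLine(np.stack([x[k],zz[k]],1).astype(np.float32),cv2.DIST_HUBER,0,.01,.01).ravel()
print(f,'dir ang',np.arctan2(f[0],f[1]),'offset of hinge',f[2]*f[1]-f[3]*f[0],k.sum())
# upright carrier features: plate face angle
E
```

```text
hub [ 1.45 66.7   4.24] tip px [67.35 63.04 89.  ] plate [-14.23  29.41 101.37]
18 61 y [61.67 62.9  63.75] ang [0.5  0.63 0.8 ]
26 58 y [61.84 62.87 63.71] ang [0.55 0.65 0.76]
34 62 y [61.79 62.85 63.87] ang [0.57 0.65 0.74]
42 69 y [61.85 62.92 63.67] ang [0.58 0.66 0.74]
50 69 y [61.51 62.87 63.71] ang [0.6  0.65 0.72]
58 74 y [61.6  62.91 63.8 ] ang [0.6  0.65 0.71]
66 77 y [61.17 62.96 63.69] ang [0.61 0.65 0.7 ]
74 69 y [61.52 62.8  63.84] ang [0.61 0.65 0.7 ]
82 343 y [56.51 57.4  58.41] ang [0.31 0.61 1.18]
90 824 y [56.42 57.44 59.1 ] ang [0.32 0.63 1.17]
98 131 y [57.13 62.87 66.35] ang [0.38 0.65 0.74]
106 84 y [61.22 62.79 63.67] ang [0.63 0.65 0.69]
[ 0.61  0.79 36.91 48.3 ] dir ang 0.65616095 offset of hinge -0.21973991 531
```

```bash
cat > sw.py <<'E'
from fit import *
def st(s): o=bot.get_obs(); print(s,o['time_s'],o['tool_pos'],o['force'],round(o['gripper_width'],2),round(o['finger_force'],1)); return o
q=down(YAW+np.pi/2); hp=H-8*ex-88*ey
def bar(th,r0x=-8,r0z=100):
    c,s=np.cos(th),np.sin(th); xx=r0x*c+r0z*s; zz=-r0x*s+r0z*c
    return np.array([*(H+xx*ex-88*ey),42+zz-8])
E
python3 - <<'E'
from sw import *
o=bot.get_obs(); p=o['tool_pos']; bot.move_linear([p[0],p[1],290],150)
bot.move_ptp([*hp,230],q)
print(bot.move_linear([*hp,134],100,contact_N=10)); st('at')
bot.clamp(20); bot.sleep(.2); o=st('clamp'); print('off along ex,ey',(o['tool_pos'][:2]-hp)@ex,(o['tool_pos'][:2]-hp)@ey)
for th in np.linspace(0,.656,6)[1:]:
    bot.move_linear(bar(th),60); st(round(th,3))
bot.sleep(.3); o=st('end'); d=o['tool_pos']-bar(.656); print(d)
im,_=bot.camera('side'); im2,_=bot.camera('scene')
v=np.hstack([cv2.resize(im[150:270,230:390],(400,300)),cv2.resize(im2[190:300,210:357],(400,300))]); save('sw',v)
print(bot.get_obs()['joint_positions'])
E
```

```text
False
at 24.7417 [ 535.9 -233.6  134.6] [ 0.4 -0.9 -0.4] 91.54 0.0
clamp 26.1333 [ 536.6 -233.3  134.1] [ 7.   3.2 -3.2] 11.79 20.0
off along ex,ey 1.0853061018162262 -0.0650930684481544
0.131 26.5 [ 548.9 -231.   134.3] [-1.1 -0.8  3.1] 11.64 20.0
0.262 26.8667 [ 561.5 -228.6  132.7] [-0.4 -1.6  4.9] 11.41 20.0
0.394 27.2333 [ 573.9 -226.2  129.3] [ 0.6 -3.3  1.4] 11.49 20.0
0.525 27.6 [ 586.2 -223.8  124.3] [ 1.6 -4.7  1.2] 11.38 20.0
0.656 27.9667 [ 597.8 -221.5  117.6] [ 1.2 -4.7  0.1] 11.43 20.0
end 28.2667 [ 597.6 -221.5  117.8] [ 2.6 -3.9 -0.3] 11.48 20.0
[ 0.5  0.  -0.4]
[-0.4  0.6  1.4  0.   1.1 -0.6]
```

View pics/sw.png

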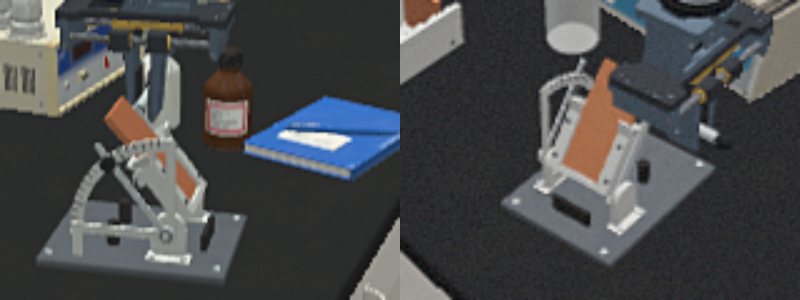

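The carrier is tipped back with the plate in it, its pointer close to the index arm (side tile ~105,155). I check the angle by fitting the carrier's front face before and after, and zoom in on the pointer.

```bash
python3 - <<'E'
from sw import *
def ang(im,d,th,lab):
    P=cloud('scene',d); S=np.stack([(P[...,:2]-H)@ex,(P[...,:2]-H)@ey,P[...,2]-42],-1)
    for _ in range(4):
        c,s=np.cos(th),np.sin(th); x,y,z=np.moveaxis(S,-1,0); lx=x*c-z*s; lz=x*s+z*c
        cop=(im[...,0].astype(int)>im[...,2]*1.5)
        m=(abs(y)<44)&(lz>8)&(lz<72)&(lx>-36)&(lx<-20)&(d>0)&~cop
        med=np.median(lx[m&(lz<60)]); m&=(abs(lx-med)<2.5)&(lz<56)
        A=np.stack([lz[m],y[m],np.ones(m.sum())],1); k=np.linalg.lstsq(A,lx[m],rcond=None)[0]; th+=np.arctan(k[0])
    print(lab,'th',round(th,4),'yslope',round(k[1],3),'lx',round(k[2],2),m.sum()); return th
z=np.load('scene.npz'); ang(z['im'],z['d'],0.,'before')
z=np.load('ab.npz'); ang(z['b'],z['db'],0.,'above')
D=[]
for i in range(4): im,d=bot.camera('scene'); D.append(d); ang(im,d,.656,'now')
im,d=bot.camera('side'); save('ptr',cv2.resize(im[195:265,240:330],(772,600),interpolation=cv2.INTER_CUBIC))
E
```

```text
before th 0.0163 yslope -0.003 lx -24.62 103
above th 0.0064 yslope -0.002 lx -24.31 88
now th 0.6629 yslope -0.004 lx -25.94 118
now th 0.6172 yslope -0.0 lx -24.34 110
now th 0.658 yslope 0.0 lx -24.99 101
now th 0.6553 yslope 0.008 lx -25.38 115
```

View pics/ptr.png

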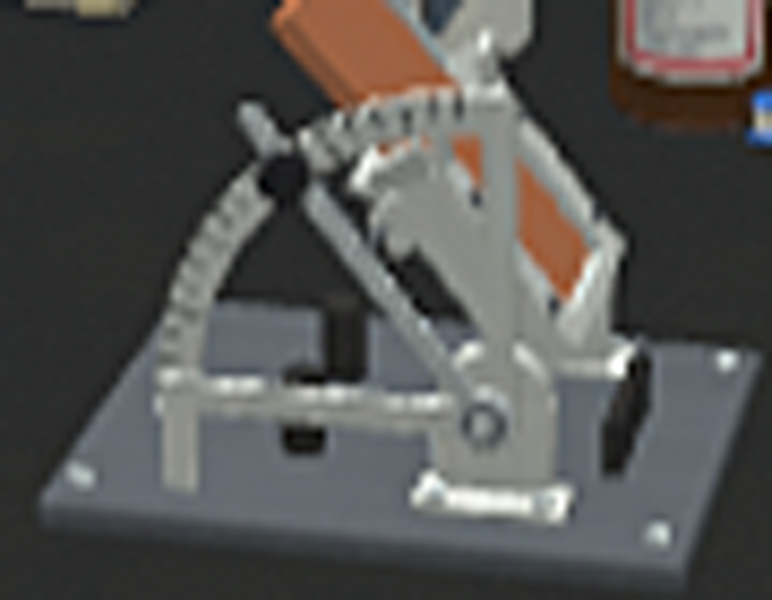

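```bash
python3 - <<'E'
from fit import *
np.set_printoptions(precision=4,suppress=True)
im,P=load(5); S=np.stack([(P[...,:2]-H)@ex,(P[...,:2]-H)@ey,P[...,2]],-1); x,y,z=np.moveaxis(S,-1,0)
m=(abs(x-35)<90)&(abs(y)<72)&(abs(z-10)<5); print(m.sum(),np.linalg.lstsq(np.stack([x[m],y[m],np.ones(m.sum())],1),z[m],rcond=None)[0])
# ex-direction skew of quadrant plane (yaw)
r=np.hypot(x,z-42); k=(r>84)&(r<98)&(x>5)&(z>50)&(abs(y-57.5)<2); print(np.linalg.lstsq(np.stack([x[k],z[k],np.ones(k.sum())],1),y[k],rcond=None)[0])
# arm midline from edges per radius band, on front face
a=np.arctan2(x,z-42); m=(abs(y-62.9)<.8)&(a>.4)&(a<.9)
R=[];M=[]
for lo in list(range(24,76,4))+[106,110]:
    q=m&(r>=lo)&(r<lo+4)
    if q.sum()>6: R.append(lo+2);M.append((a[q].min()+a[q].max())/2)
R=np.array(R);M=np.array(M);print(M, 'theta,c',np.linalg.lstsq(np.stack([np.ones(len(R)),1/R],1)*R[:,None],M*R,rcond=None)[0])
E
```

```text
10458 [-0.0022  0.0002 10.5999]
[-0.0044 -0.0008 57.7031]
[0.6488 0.6448 0.6624 0.663  0.6593 0.6612 0.6642 0.658  0.6577 0.6553
 0.6602 0.6604 0.6579 0.6577 0.6583] theta,c [ 0.659  -0.0353]
```

The index reads 0.656 rad and the carrier sits at about 0.653, so they agree to within the measurement error. I hand it in while still holding the handle.

```bash
python3 - <<'E'
from sw import *
st('final'); print(bot.job_done())
E
```

```text
final 28.6167 [ 597.6 -221.5  117.8] [ 1.1 -5.  -0. ] 11.75 20.0
the job is handed in; nothing more can be done
None
```

The copper plate is home in the carrier and released, and I handed the job in at 28.6 s still holding the handle, with the carrier at about 0.653 rad against an index reading of about 0.656; the pointer itself was hidden from the cameras, so that match comes from measured angles.

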